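Clear the inspection plate and hold its index plunger out

ROBOT

A 7-joint arm with a two-finger parallel gripper is mounted at the origin on the work surface. World frame = base frame: x ahead of the robot, y to its left, z up, the work surface at z = 0. Lengths are in m, angles in degrees, forces in N, time in s.
With the tool pointing down it reaches from about 0.4 to 0.875 m from the base axis. Payload 6.5 kg.
Tool frame: the origin (TCP) lies between the finger pads; the fingertips stand 11 mm ahead of it and the grasp point (between the pads) lies 8 mm behind it; z points along the fingers, y is the line along which they close (so a half turn about z gives the same grasp; the last joint's range is limited). The gripper opens to 85 mm and grips with 20 to 120 N. Pads are 22 mm wide; open, the fingers measure 114 mm over their backs; the gripper's body (76 mm by 85 mm) begins 54 mm behind the grasp point. The pads swing forward as they close: fully open they stand 13 mm farther back than shut.
Start: joints at [-77.418, 30.733, -0.252, 88.115, 0.149, 61.152, -4.079], TCP at [0.183, 0.624, 0.242] pointing down, gripper open.
Joint ranges: [-154.64, 154.64], [-21.42, 123.67], [-72.66, 72.17], [13.99, 137.28], [-74.86, 254.86], [10.95, 109.41], [-158.01, 158.01]. Speed limits (degrees/s): [136.94, 136.94, 180, 180, 180, 180, 180].

INTERFACE

Orientations are given as [roll, pitch, yaw] about the fixed x, y, z axes, in that order (R = Rz(yaw) Ry(pitch) Rx(roll)).
In Python, from station import r, cams gives the robot as it stands (r), with the cameras (cams).
- The arm moves only by the shell command python3 drive.py 'ROWS' [OPENING] [FORCE]. ROWS is rows parted by semicolons, their numbers by spaces, 1 to 8 of them, each of 4 numbers: dx, dy, dz in m, then a turn about the tool's z in degrees; each row shifts and turns the commanded pose from where the row before left it, along the tool's axes as they then stand; what a row does not reach is not made up. A row lasts 1/12 s, in which the tool goes at most 0.0417 m and 7.16 degrees, less where a joint would pass 70% of its speed; a pose out of reach is approached as far as the arm can. OPENING is the finger opening in m, set as the command begins (- or left out keeps the last). The fingers move at their own pace and stop on an object; FORCE is the grip in N (left out, the last holds). Time passes only in rows, so rows that do not move let the fingers close. It prints the time, the measured TCP pose, the force, the opening and the grip force at its end.
- r.observe(): the state, without advancing time (a new reading comes with each control period).
- cams.camera(name): name is "scene" or "top" or "wrist"; returns the picture (420x560x3 uint8, red, green, blue); there is no depth.
- cams.camera_params(name): a dict with "fx", "fy", "cx", "cy" (pixels), "dist" ([k1, k2, p1, p2, k3] as OpenCV has them; the pictures are not rectified), "view" (4x4, takes a point from world to camera coordinates); the wrist camera has in their place "tool_from_camera" (4x4, takes a point from camera to tool coordinates, whose origin is the TCP and whose axes are the flange's). Camera axes: x right, y up, looking along -z (the intrinsics and any distortion apply to the point x, -y, -z); pixel columns grow to the right and rows downward; lengths in m; the calibration is good to about 2 mm. A picture is of the moment at which its call begins: read the wrist's pose just before it. camera_params takes no time and is no camera call.
- r.job_done(): hands the job in; it is judged then, once.
The state is a dict: "clock": time; "joints": joint angles; "qd": joint speeds; "joint_torque": joint torques, N m; "tool_pos": TCP position; "eef_rot": TCP orientation; "contact_force": force on the tool from outside, world axes, zero at the start; "moment": the same for the moment, N m; "gripper_width": finger opening in m; "gripper_force": force on a finger pad.
Only numpy, scipy, OpenCV 4.12 (cv2) and the standard library are available. Lean on these libraries where they do the work, as an engineer would, in place of code of your own. Each camera call takes 0.05 s, during which the arm holds its last target. There are 200 camera calls.

TASK

With the scraper block in the gripper (not with the fingers), wipe all four stone chips off the white inspection plate into the catch tray at its end, then stand the scraper upright on the bench, off the stage, and let go of it. Then take the black knob of the sprung index plunger, pull it fully back so that its pin is clear of the seat hole, and finish while still holding it there in the fingers, so that the plate can be changed. Leave the jar, the dish and the bowl where they are.

Things in the scene. Friction and masses are not known exactly. Their poses are not given: they have to be found in the camera images.
- stage: Inspection stage, fixed. Origin on the bench under its mid-width; own x runs across (away from the robot at yaw 0), own y along it. White plate, top 50 mm above the bench, x -52 to +52, y -90 to +80 mm; steel lips 8 mm thick, top 62 mm above the bench, along both long sides, none at the ends. At y = +80 it drops straight into a white catch tray. The plunger is on the +x side.
- tray_floor (a point): Middle of the inner floor of the catch tray, 5 mm above the bench, at stage x 0, y +130 mm, axes as the stage. Inside, the tray spans 104 mm along x and 100 mm along y (stage y 80 to 180 mm); its three outer walls reach 62 mm above the bench.
- scraper: Wooden scraper block, 92 mm long (own x), 66 mm high, standing upright on the bench at the start. Lower part a straight bar 92 x 26 x 22 mm (x, y, z); above it a grip rib 70 mm long, 20 mm thick (own y), from 22 to 66 mm above its underside. Origin: centre of the underside. About 140 g. It fits between the plate's lips with 6 mm to spare at each end.
- plunger (a joint): Travel of the sprung index plunger (m): 0 = pin home in its seat hole, 0.020 = fully drawn, against its stop. It is drawn along the stage's +x, level, away from the plate. The spring pulls back with about 4 N at 0 and 12 N at 0.020, so it snaps home if let go.
- knob (a point): Black pull knob on the plunger's outer end. Round about its own x (= stage x): grip of 24 mm diameter from x -12 to +12 mm, then an end flange of 31 mm diameter to x +19 mm. Origin: on the axis in mid-grip, 40 mm above the bench; with the pin home at stage x 127, y -30 mm. Free space beside it, above, and below down to the bench.
- pin_tip (a point): Inner end of the 10 mm steel pin of the plunger, 75 mm from the knob's origin towards the plate; it sits 16 mm deep in the seat hole when home.
- seat_hole (a point): Mouth of the pin's hole, in a steel bar on the stage's +x side; axes as the stage. The pin is clear when its tip is on the +x side of this point (4 mm clear when fully drawn). The plunger's steel bracket, 40 mm wide, top 60 mm above the bench, lies 12 to 24 mm from here along +x, then a fixed sleeve of 16 mm diameter to 44 mm.
- jar: Closed glass jar with white cap, 64 mm diameter, 95 mm high, standing on the bench; bystander. Origin: centre of the underside.
- dish: Shallow open glass dish, 90 mm diameter, 18 mm high; bystander. Origin: centre of the underside.
- bowl: Small steel bowl, 84 mm diameter, 40 mm high; bystander. Origin: centre of the underside.
- chip0: Loose angular dark brown stone chip, about 24 x 17 x 13 mm, 15 g, lying on the plate between stage y -25 and +75 mm (the strip from y -90 to -25 mm is bare). Origin: centre of its underside as first laid.
- chip1: Loose angular dark brown stone chip, about 21 x 18 x 14 mm, 15 g, lying on the plate between stage y -25 and +75 mm (the strip from y -90 to -25 mm is bare). Origin: centre of its underside as first laid.
- chip2: Loose angular dark brown stone chip, about 23 x 15 x 12 mm, 15 g, lying on the plate between stage y -25 and +75 mm (the strip from y -90 to -25 mm is bare). Origin: centre of its underside as first laid.
- chip3: Loose angular dark brown stone chip, about 20 x 16 x 13 mm, 15 g, lying on the plate between stage y -25 and +75 mm (the strip from y -90 to -25 mm is bare). Origin: centre of its underside as first laid.

How it is judged:
By the outcome, as a careful person would: the job done as asked, in the order asked, and still so for the second after the job is handed in, while the arm keeps its last pose, push and grip.
It also fails if it takes over 64 s, if anything falls off the work surface, if the arm or the gripper's body presses on something with over 40 N, if the wrist force passes 120 N, or if a joint passes its speed limit or range.

## Working session

There is one attempt and no reset: what is moved stays moved. The work goes in short steps, Python scripts to look and compute and a shell command to move; the robot and the scene stay as the last step left them, time stands still between calls to the robot, and variables do not carry over. Pictures are saved under pics/ and viewed, at most 10 in all, crops included, and the job is handed in when it is done.

```bash
ls; mkdir -p pics
python3 - <<'E'
from station import r, cams
import cv2,numpy as np
o=r.observe();print(o)
for n in("scene","top"):
    cv2.imwrite(f"pics/{n}0.png",cv2.cvtColor(cams.camera(n),cv2.COLOR_RGB2BGR));p=cams.camera_params(n);print(n,{k:np.round(v,4).tolist() for k,v in p.items()})
E
```

```text
drive.py
pics
station.py
{'clock': 0.0, 'joints': array([-77.41859878,  30.78018715,  -0.2556077 ,  88.17194637,
         0.14874931,  61.15005907,  -4.07739399]), 'qd': array([-0.01352667,  0.09498212, -0.02904719, -0.06424278, -0.09751535,
        0.08127178,  0.09067792]), 'joint_torque': array([-2.64367300e-04, -5.83417976e+01,  1.04818281e+00, -2.59097797e+01,
        1.22693338e-02,  9.75641917e-03,  7.40001767e-07]), 'tool_pos': array([0.18307078, 0.62304045, 0.24137393]), 'eef_rot': array([-1.79898353e+02,  6.59804092e-03,  1.63632819e+02]), 'contact_force': array([-0.8557522 , -0.21864985, -0.35705304]), 'moment': array([ 0.00523309, -0.02857149, -0.00651992]), 'gripper_force': 0.0, 'gripper_width': 0.08494962351903898}
scene {'fx': 507.6442, 'fy': 507.6442, 'cx': 286.095, 'cy': 214.3592, 'dist': [-0.0733, 0.0, 0.0, 0.0, 0.0], 'view': [[0.8034, 0.5952, 0.0159, -0.4428], [-0.4604, 0.6041, 0.6505, 0.2083], [0.3776, -0.5299, 0.7594, -1.4461], [0.0, 0.0, 0.0, 1.0]]}
top {'fx': 418.2242, 'fy': 418.2242, 'cx': 276.9039, 'cy': 214.1465, 'dist': [-0.0732, 0.0, 0.0, 0.0, 0.0], 'view': [[0.009, -0.9996, -0.0259, 0.019], [0.9993, 0.0081, 0.0353, -0.5683], [-0.0351, -0.0262, 0.999, -0.929], [0.0, 0.0, 0.0, 1.0]]}
```

View pics/top0.png

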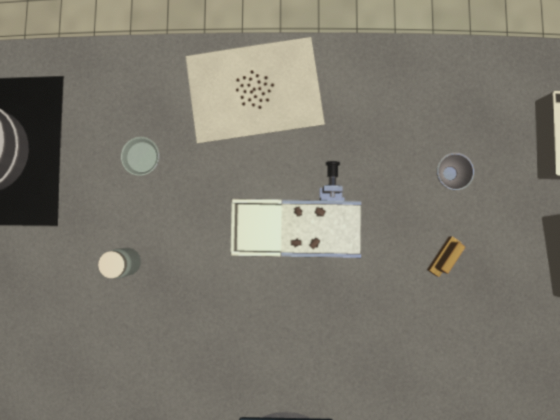

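View pics/scene0.png

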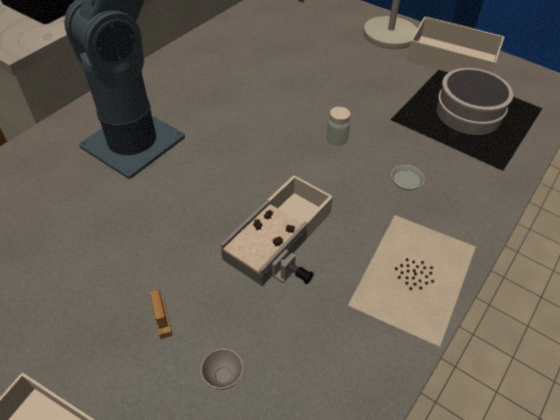

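The top view has +x up and +y left. The stage is at yaw ≈0 with its tray to the left (u 232–281), the plate at u 281–361, v 203–257, and the knob at (333,165). The scraper is at (447,256), the bowl at (456,172), the dish at (140,156) and the jar at (112,264). The scene view agrees with this. Next I'll zoom in to measure.

```bash
cat > h.py <<'E'
import numpy as np,cv2
from station import r, cams
from scipy.spatial.transform import Rotation as R
def unproj(name,px,z,view=None):
    p=cams.camera_params(name);V=np.array(p["view"]) if view is None else view
    K=np.array([[p["fx"],0,p["cx"]],[0,p["fy"],p["cy"]],[0,0,1]])
    u=cv2.undistortPoints(np.array(px,float).reshape(-1,1,2),K,np.array(p["dist"])).reshape(-1,2)
    d=np.c_[u[:,0],-u[:,1],-np.ones(len(u))]@V[:3,:3]
    c=-V[:3,:3].T@V[:3,3]
    return c+d*((np.asarray(z)-c[2])/d[:,2])[:,None]
def wview(o):
    T=np.eye(4);T[:3,:3]=R.from_euler('xyz',o["eef_rot"],degrees=True).as_matrix();T[:3,3]=o["tool_pos"]
    return np.linalg.inv(T@np.array(cams.camera_params("wrist")["tool_from_camera"]))
def proj(name,P,view=None):
    p=cams.camera_params(name);V=np.array(p["view"]) if view is None else view
    c=np.atleast_2d(P)@V[:3,:3].T+V[:3,3]
    K=np.array([[p["fx"],0,p["cx"]],[0,p["fy"],p["cy"]],[0,0,1]])
    return cv2.projectPoints(c*[1,-1,-1],np.zeros(3),np.zeros(3),K,np.array(p["dist"]))[0].reshape(-1,2)
def st2w(s,P):  # s=(x,y,yawdeg)
    P=np.atleast_2d(P).astype(float);c,n=np.cos(np.radians(s[2])),np.sin(np.radians(s[2]))
    return np.c_[s[0]+c*P[:,0]-n*P[:,1],s[1]+n*P[:,0]+c*P[:,1],P[:,2]]
E
python3 - <<'E'
import cv2,numpy as np
im=cv2.imread("pics/top0.png")
a=cv2.resize(im[150:270,222:372],None,fx=4.8,fy=4.8,interpolation=cv2.INTER_CUBIC)
b=cv2.resize(im[225:285,420:480],(240,240),interpolation=cv2.INTER_CUBIC)
a[:240,480:720]=b
cv2.imwrite("pics/c1.png",a);print(a.shape)
from h import *
print(unproj("top",[[447,256],[333,165],[456,172],[140,156],[112,264],[281,257],[361,257],[361,202],[281,202],[232,202],[232,256]],[.04,.04,.03,.01,.095]+[.062]*6).round(3))
E
```

```text
(576, 720, 3)
[[ 0.479 -0.347  0.04 ]
 [ 0.675 -0.098  0.04 ]
 [ 0.664 -0.372  0.03 ]
 [ 0.699  0.34   0.01 ]
 [ 0.459  0.364  0.095]
 [ 0.476  0.013  0.062]
 [ 0.477 -0.156  0.062]
 [ 0.594 -0.156  0.062]
 [ 0.592  0.014  0.062]
 [ 0.591  0.119  0.062]
 [ 0.477  0.117  0.062]]
```

View pics/c1.png

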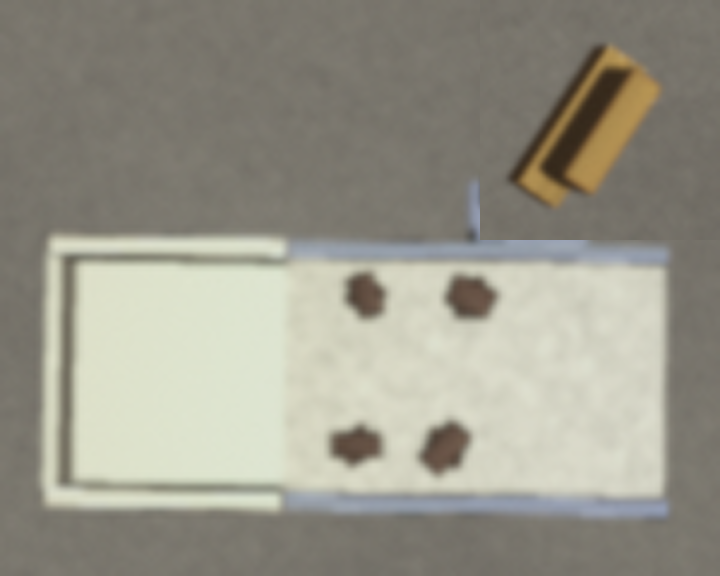

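Run:
```python
from h import *
c=np.array([[667,247],[287,240],[667,517],[284,511]])/4.8+[222,150]-0.4
W=unproj("top",c,[.062]*4)
S=np.array([[60,-90],[60,80],[-60,-90],[-60,80]])/1e3
from scipy.optimize import least_squares
f=lambda s:(st2w(s,np.c_[S,[.062]*4])-W)[:,:2].ravel()*1e3
q=least_squares(f,[.53,-.07,0]);print("stage",q.x.round(4),q.fun.round(1))
c=np.array([[366,296],[471,297],[356,445],[445,447]])/4.8+[222,150]-.4
w=unproj("top",c,[.057]*4);a=np.radians(q.x[2]);M=np.array([[np.cos(a),-np.sin(a)],[np.sin(a),np.cos(a)]])
print("chips stage",((w[:,:2]-q.x[:2])@M).round(3))
k=np.array([[607,43],[515,181],[553,207],[632,66],[661,90],[596,194],[565,180]],float);k=np.c_[420+(k[:,0]-480)/4,225+k[:,1]/4]-.4
B=unproj("top",k,[.022]*3+[.066]*4)
print(B.round(4))
print("bar len/wid",np.linalg.norm(B[0]-B[1]),np.linalg.norm(B[1]-B[2]),"c",(B[0]+B[2])/2)
print("rib",np.linalg.norm(B[4]-B[5]),np.linalg.norm(B[5]-B[6]),B[3:].mean(0))
d=B[0]-B[1];e=B[4]-B[5];print(np.degrees(np.arctan2(d[1],d[0])),np.degrees(np.arctan2(e[1],e[0])))
print(proj("wrist",[[.53,-.07,.05]],wview(r.observe())),cams.camera_params("wrist"))
```

```text
stage [ 0.5368 -0.0657 -0.323 ] [ 0.8 -1.4 -0.1  0.7 -0.3 -0.4 -0.4  1.1]
chips stage [[ 0.036  0.044]
 [ 0.036 -0.003]
 [-0.03   0.047]
 [-0.03   0.008]]
[[ 0.5238 -0.3641  0.022 ]
 [ 0.4472 -0.3125  0.022 ]
 [ 0.4329 -0.3338  0.022 ]
 [ 0.5122 -0.3603  0.066 ]
 [ 0.4996 -0.3759  0.066 ]
 [ 0.4447 -0.341   0.066 ]
 [ 0.452  -0.3244  0.066 ]]
bar len/wid 0.0923423444455807 0.025662622501142082 c [ 0.47832976 -0.34898036  0.022     ]
rib 0.06510774067547928 0.018151959779606038 [ 0.47713231 -0.35038256  0.066     ]
-33.96337975719933 -32.394135873523275
[[-74.79176278 505.23139695]] {'fx': 308.92348637736944, 'fy': 308.92348637736944, 'cx': 278.32330211466535, 'cy': 205.83606060021577, 'dist': array([-0.00565376,  0.        ,  0.        ,  0.        ,  0.        ]), 'tool_from_camera': array([[-4.22584564e-04,  9.54701781e-01,  2.97563993e-01,
         7.60540982e-02],
       [ 9.99999630e-01,  1.80663899e-04,  8.40505797e-04,
         3.84246983e-04],
       [ 7.48673311e-04,  2.97564238e-01, -9.54701505e-01,
        -1.31388210e-01],
       [ 0.00000000e+00,  0.00000000e+00,  0.00000000e+00,
         1.00000000e+00]])}
```

```bash
cat >> h.py <<'E'
def plan(to,yaw=None,frm=None,fyaw=None):
    o=r.observe();p=np.array(o["tool_pos"] if frm is None else frm,float)
    y=o["eef_rot"][2] if fyaw is None else fyaw
    t=0 if yaw is None else (y-yaw+180)%360-180
    a=np.radians(y-t);d=np.array(to)-p   # translation expressed after the turn
    v=np.array([np.cos(a)*d[0]+np.sin(a)*d[1],np.sin(a)*d[0]-np.cos(a)*d[1],-d[2]])
    n=np.linalg.norm(v)/.0417;print("turn %.2f; total %s rows>=%.1f turnrows>=%.1f"%(t,v.round(4),n,abs(t)/7.16))
def look(name):
    o=r.observe();im=cams.camera("wrist");cv2.imwrite(f"pics/{name}.png",cv2.cvtColor(im,cv2.COLOR_RGB2BGR))
    np.save(f"pics/{name}.npy",wview(o))
E
python3 - <<'E'
from h import *
plan([.48,.15,.242],146.5)
plan([.478,-.35,.242],None,[.48,.15,.242],146.5)
E
```

```text
turn 17.13; total [-5.087e-01 -2.306e-01 -5.000e-04] rows>=13.4 turnrows>=2.4
turn 0.00; total [-0.2743 -0.418  -0.    ] rows>=12.0 turnrows>=0.0
```

```bash
python3 drive.py '0 0 0 5.71;0 0 0 5.71;0 0 0 5.71;-.036 -.0165 0 0;-.036 -.0165 0 0;-.036 -.0165 0 0;-.036 -.0165 0 0;-.036 -.0165 0 0'; python3 drive.py '-.036 -.0165 0 0;-.036 -.0165 0 0;-.036 -.0165 0 0;-.036 -.0165 0 0;-.036 -.0165 0 0;-.036 -.0165 0 0;-.036 -.0165 0 0;-.036 -.0165 0 0'; python3 drive.py '-.036 -.0165 0 0;-.022 -.0335 0 0;-.022 -.0335 0 0;-.022 -.0335 0 0;-.022 -.0335 0 0;-.022 -.0335 0 0;-.022 -.0335 0 0;-.022 -.0335 0 0'; python3 -c "
from h import *;plan([.478,-.35,.2],146.5)"
```

```text
clock: 0.77
tool_pos: [0.2883, 0.4535, 0.2419]
eef_rot: [-180.0, 0.0, 146.5]
contact_force: [0.9, 0.4, 0.0]
gripper_width: 0.0858
gripper_force: 0.0
clock: 1.43
tool_pos: [0.4555, 0.1846, 0.2422]
eef_rot: [-180.0, -0.0, 146.5]
contact_force: [0.1, 0.8, 0.3]
gripper_width: 0.0857
gripper_force: 0.0
clock: 2.1
tool_pos: [0.4744, -0.1295, 0.2423]
eef_rot: [180.0, -0.0, 146.5]
contact_force: [-0.0, -0.5, -0.1]
gripper_width: 0.0856
gripper_force: 0.0
turn 0.01; total [-0.1247 -0.1819  0.0423] rows>=5.4 turnrows>=0.0
```

```bash
python3 drive.py '-.023 -.034 0.008 0;-.023 -.034 0.008 0;-.023 -.034 0.008 0;-.023 -.034 0.008 0;-.023 -.034 0.008 0;0 0 0 0;0 0 0 0'; python3 -c "
from h import *;plan([.478,-.35,.2],146.5);look('w1');o=r.observe();print(proj('wrist',[[.478,-.3495,.066],[.4524,-.2942,.022]],wview(o)))"
```

```text
clock: 2.68
tool_pos: [0.4753, -0.335, 0.2015]
eef_rot: [-179.9, -0.1, 146.2]
contact_force: [-0.0, 1.2, -0.2]
gripper_width: 0.0852
gripper_force: 0.0
turn -0.29; total [-0.0105 -0.011   0.0015] rows>=0.4 turnrows>=0.0
[[263.73296836 209.79323815]
 [297.03426103 146.54499007]]
```

View pics/w1.png

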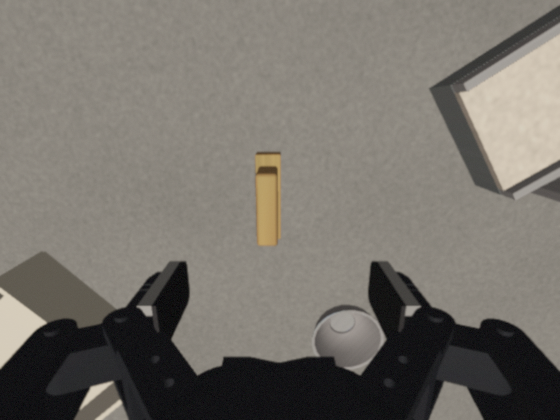

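The rib top shows at u 258–277, v 173–245, aligned with the tool axis. The bar end is at (268,153), and the bowl is clear. Next I'll compute its centre from this view.

```bash
python3 -c "
from h import *
V=np.load('pics/w1.npy')
P=unproj('wrist',[[258,174],[277,174],[277,245],[258,245],[257,153],[281,153]],[.066]*4+[.022]*2,V);print(P.round(4),P[:4].mean(0),np.linalg.norm(P[0]-P[3]),np.linalg.norm(P[0]-P[1]))
e=P[0]-P[3];print(np.degrees(np.arctan2(e[1],e[0])))
print(np.linalg.norm(P[4]-P[5]), (P[4]+P[5])/2+np.array([.46*.1,0,0])*[np.cos(np.radians(-33.5)),0,0]+[0,.046*np.sin(np.radians(-33.5)),0])
S=unproj('wrist',[[431,88],[494,190]],[.062,.062],V);print(S)
plan([.479,-.349,.05],146.5)"
```

```text
[[ 0.4468 -0.3375  0.066 ]
 [ 0.456  -0.3236  0.066 ]
 [ 0.5124 -0.3615  0.066 ]
 [ 0.5024 -0.3763  0.066 ]
 [ 0.4344 -0.3335  0.022 ]
 [ 0.4477 -0.3136  0.022 ]] [ 0.47940019 -0.3497171   0.066     ] 0.06789441814922395 0.01666552450183899
145.06530574914592
0.02403069835143179 [ 0.47940921 -0.34892614  0.022     ]
[[ 0.46750157 -0.1788481   0.062     ]
 [ 0.57805006 -0.16899897  0.062     ]]
turn -0.10; total [-0.0113 -0.0122  0.1517] rows>=3.7 turnrows>=0.0
```

```bash
python3 drive.py '-.0113 -.0122 .02 0.3;0 0 .036 0;0 0 .036 0;0 0 .036 0;0 0 .0237 0;0 0 .013 0;0 0 0 0;0 0 0 0'; python3 -c "
from h import *;plan([.479,-.3495,.036],146)"
```

```text
clock: 3.4
tool_pos: [0.4804, -0.3479, 0.0384]
eef_rot: [180.0, 0.0, 146.3]
contact_force: [0.9, -0.4, 0.5]
gripper_width: 0.0857
gripper_force: 0.0
turn 0.27; total [ 0.0003 -0.0021  0.0024] rows>=0.1 turnrows>=0.0
```

```bash
python3 drive.py '0 -.002 .002 .3;0 0 0 0;0 0 0 0;0 0 0 0;0 0 0 0;0 0 0 0;0 0 0 0;0 0 0 0' 0.01 60;python3 drive.py '0 0 0 0;0 0 0 0' ; python3 -c "
from h import *;plan([.479,-.3495,.036],146)"
```

```text
clock: 4.07
tool_pos: [0.479, -0.3505, 0.0364]
eef_rot: [180.0, 0.0, 145.9]
contact_force: [-0.8, 0.4, 5.2]
gripper_width: 0.0191
gripper_force: 59.2
clock: 4.23
tool_pos: [0.479, -0.3505, 0.0364]
eef_rot: [180.0, 0.0, 145.9]
contact_force: [-0.8, 0.6, 5.1]
gripper_width: 0.0196
gripper_force: 59.2
turn -0.11; total [0.0005 0.0008 0.0004] rows>=0.0 turnrows>=0.0
```

```bash
python3 drive.py '0 0 -.02 0;0 0 -.04 0;0 0 -.04 0;0 0 -.03 -6.8;0 0 0 -6.8;0 0 0 -6.8;0 0 0 -6.8;0 0 0 -6.6'; python3 -c "
from h import *;plan([.5364,-.170,.165],179.7)"
```

```text
clock: 4.9
tool_pos: [0.4784, -0.35, 0.1657]
eef_rot: [180.0, -0.0, -180.0]
contact_force: [-0.6, 0.3, -1.3]
gripper_width: 0.0192
gripper_force: 58.7
turn 0.34; total [-0.0571  0.1804  0.0007] rows>=4.5 turnrows>=0.0
```

```bash
python3 drive.py '-.0115 .036 0 .3;-.0115 .036 0 0;-.0115 .036 0 0;-.0115 .036 0 0;-.011 .036 0 0;0 0 0 0;0 0 0 0'; python3 -c "
from h import *;plan([.5364,-.140,.165],179.7);look('w2')
V=np.load('pics/w2.npy');s=[.5368,-.0657,-.32]
print(proj('wrist',st2w(s,[[-.06,-.09,.062],[-.052,-.09,.062],[.052,-.09,.062],[.06,-.09,.062],[-.052,.08,.062],[.052,.08,.062]]),V).round(1))"
```

```text
clock: 5.48
tool_pos: [0.538, -0.1675, 0.1654]
eef_rot: [179.9, -0.0, 179.7]
contact_force: [0.3, -0.9, -0.4]
gripper_width: 0.0194
gripper_force: 59.0
turn 0.02; total [0.0018 0.0275 0.0004] rows>=0.7 turnrows>=0.0
[[293.9 129.7]
 [293.7 140.7]
 [291.9 265.6]
 [291.8 274. ]
 [520.3 141. ]
 [491.9 265.5]]
```

View pics/w2.png

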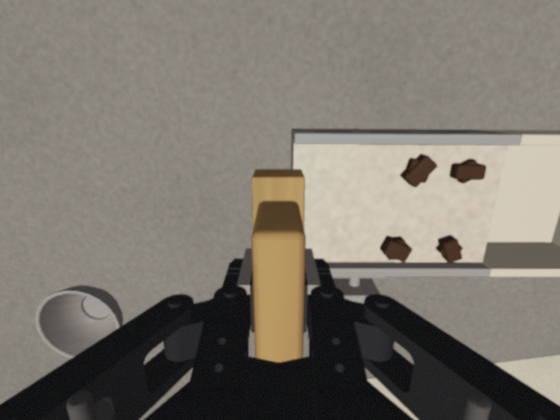

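Measured from this view: the lips run at rows ~132–143 (near) and ~263–276 (far), the left stage end is at u≈292, and the bar's near end is at v≈170. I'll refine the edges from gradients.

```bash
python3 -c "
from h import *
im=cv2.imread('pics/w2.png',0).astype(int)
for a,b in((320,360),(400,410),(440,500)): print(a,im[124:150,a:b].mean(1).round().astype(int).tolist())
print(im[255:283,430:436].mean(1).round().astype(int).tolist()); print(im[255:283,400:425].mean(1).round().astype(int).tolist())
print('left',im[200:240,284:302].mean(0).round().astype(int).tolist()); print('bar',im[160:182,262:295].mean(1).round().astype(int).tolist()); print('barx',im[175:195,244:312].mean(0).round().astype(int).tolist())
"
```

```text
320 [134, 135, 135, 131, 114, 84, 63, 64, 78, 112, 146, 161, 164, 164, 163, 162, 161, 161, 160, 164, 184, 198, 201, 201, 201, 201]
400 [131, 131, 131, 130, 121, 94, 67, 60, 66, 91, 132, 156, 163, 163, 162, 160, 160, 160, 158, 155, 165, 185, 196, 198, 198, 198]
440 [134, 134, 135, 135, 131, 113, 83, 66, 67, 85, 124, 153, 162, 162, 160, 159, 159, 160, 160, 157, 160, 180, 195, 199, 198, 198]
[200, 198, 196, 196, 196, 196, 186, 144, 90, 68, 67, 69, 82, 118, 148, 159, 160, 158, 158, 158, 155, 143, 135, 134, 135, 136, 136, 134]
[149, 151, 154, 158, 163, 170, 170, 136, 88, 70, 68, 69, 84, 120, 149, 159, 160, 158, 157, 158, 156, 143, 135, 135, 136, 137, 136, 136]
left [82, 82, 82, 82, 82, 82, 82, 82, 82, 82, 83, 83, 84, 87, 92, 99, 108, 117]
bar [137, 137, 137, 138, 138, 138, 137, 135, 123, 96, 70, 63, 63, 64, 65, 68, 88, 122, 143, 151, 153, 153]
barx [134, 134, 133, 133, 134, 134, 134, 133, 136, 139, 140, 139, 137, 137, 136, 137, 138, 139, 140, 140, 141, 143, 144, 145, 146, 146, 145, 144, 142, 140, 140, 140, 140, 140, 140, 141, 141, 142, 142, 142, 143, 144, 145, 146, 147, 148, 148, 147, 146, 145, 144, 144, 144, 145, 146, 146, 147, 146, 146, 145, 158, 185, 199, 201, 200, 199, 199, 198]
```

```bash
python3 -c "
from h import *
V=np.load('pics/w2.npy')
print(unproj('wrist',[[340,133.3],[470,134.1],[340,143.8],[450,144.6],[433,267.8],[433,275.8],[293,140],[292,265]],[.062]*8,V).round(4))
print(unproj('wrist',[[279,168.8],[254,172],[305,172],[279,176.6]],[.1287,.13,.13,.1507],V).round(4))
plan([.538,-.14,.165],179.7)"
```

```text
[[ 0.479  -0.1211  0.062 ]
 [ 0.48   -0.0242  0.062 ]
 [ 0.4867 -0.1207  0.062 ]
 [ 0.4877 -0.038   0.062 ]
 [ 0.5911 -0.0359  0.062 ]
 [ 0.5988 -0.0348  0.062 ]
 [ 0.4838 -0.156   0.062 ]
 [ 0.5877 -0.1559  0.062 ]]
[[ 0.4931 -0.1666  0.1287]
 [ 0.4946 -0.1803  0.13  ]
 [ 0.4947 -0.1524  0.13  ]
 [ 0.4929 -0.1667  0.1507]]
turn -0.19; total [-0.0006  0.0301  0.0005] rows>=0.7 turnrows>=0.0
```

```bash
python3 drive.py '0 .028 0 0;0 0 0 0;0 0 .03 0;0 0 .025 0;0 0 .014 0;0 0 0 0;0 0 0 0'; python3 -c "
from h import *;plan([.538,-.14,.088],179.6)"
```

```text
clock: 6.12
tool_pos: [0.5367, -0.1442, 0.0964]
eef_rot: [-180.0, -0.1, 179.3]
contact_force: [-0.5, 0.1, -1.2]
gripper_width: 0.0193
gripper_force: 59.1
turn -0.31; total [-0.0013  0.0042  0.0084] rows>=0.2 turnrows>=0.0
```

```bash
python3 drive.py '-.0013 .004 .004 -.3;0 0 .004 0;0 0 0 0;0 0 0 0'; python3 -c "
from h import *;plan([.538,-.14,.088],179.6)"
```

```text
clock: 6.45
tool_pos: [0.5392, -0.1388, 0.0891]
eef_rot: [-180.0, 0.0, 179.7]
contact_force: [0.5, 0.8, -0.6]
gripper_width: 0.0194
gripper_force: 59.1
turn 0.11; total [ 0.0012 -0.0012  0.0011] rows>=0.0 turnrows>=0.0
```

```bash
python3 drive.py '.0008 0 .001 0;0 .01 0 0;0 .01 0 0;0 .01 0 0;0 .01 0 0;0 .01 0 0;0 .01 0 0;0 .01 0 0';  python3 drive.py '0 .008 0 0;0 .008 0 0;0 .008 0 0;0 .008 0 0;0 .008 0 0;0 0 0 0';python3 -c "
from h import *;plan([.5388,.026,.088],179.6)"
```

```text
clock: 7.12
tool_pos: [0.5385, -0.0675, 0.0878]
eef_rot: [180.0, 0.0, 179.7]
contact_force: [1.0, 0.3, -1.1]
gripper_width: 0.0199
gripper_force: 59.0
clock: 7.62
tool_pos: [0.5388, -0.0265, 0.0877]
eef_rot: [179.9, -0.0, 179.8]
contact_force: [1.1, 0.0, -1.5]
gripper_width: 0.0194
gripper_force: 59.0
turn 0.23; total [ 0.0004  0.0525 -0.0003] rows>=1.3 turnrows>=0.0
```

```bash
python3 drive.py '0 .007 0 0;0 .007 0 0;0 .007 0 0;0 .007 0 0;0 .007 0 0;0 .007 0 0;0 .007 0 0;0 .006 0 0'; python3 drive.py '0 0 0 0;0 0 0 0;0 0 0 0'; python3 -c "
from h import *;plan([.5388,.026,.088],179.6);im=cams.camera('top');cv2.imwrite('pics/t2.png',cv2.resize(cv2.cvtColor(im,cv2.COLOR_RGB2BGR)[150:280,200:380],None,fx=3,fy=3,interpolation=2))"
```

```text
clock: 8.28
tool_pos: [0.539, 0.0272, 0.0877]
eef_rot: [180.0, 0.0, 179.7]
contact_force: [-1.2, -0.9, -0.7]
gripper_width: 0.0195
gripper_force: 59.0
clock: 8.53
tool_pos: [0.539, 0.0257, 0.0878]
eef_rot: [-180.0, 0.0, 179.7]
contact_force: [0.3, 0.1, -1.5]
gripper_width: 0.0192
gripper_force: 59.0
turn 0.07; total [ 0.0002  0.0003 -0.0002] rows>=0.0 turnrows>=0.0
```

```bash
python3 drive.py '0 0 -.03 0;0 0 -.04 0;0 0 -.02 0;.006 -.04 0 0;.006 -.04 0 0;.006 -.04 0 0;.006 -.04 0 0;.006 -.04 0 0'; python3 drive.py '.006 -.04 0 0;.006 -.04 0 0;.006 -.04 0 0;.006 -.04 0 0;0 0 0 0;0 0 0 0'; python3 -c "
from h import *;plan([.485,-.3,.04],179.7);im=cams.camera('top');cv2.imwrite('pics/t3.png',cv2.resize(cv2.cvtColor(im,cv2.COLOR_RGB2BGR)[150:280,200:380],None,fx=4,fy=4,interpolation=2))"
```

```text
clock: 9.25
tool_pos: [0.5071, -0.176, 0.178]
eef_rot: [-180.0, 0.0, 179.7]
contact_force: [1.8, -0.9, -1.4]
gripper_width: 0.0195
gripper_force: 59.2
clock: 9.75
tool_pos: [0.4811, -0.3373, 0.1778]
eef_rot: [-179.9, -0.0, 179.3]
contact_force: [0.8, 0.9, -2.0]
gripper_width: 0.0194
gripper_force: 59.1
turn -0.39; total [-0.0037  0.0374  0.1378] rows>=3.4 turnrows>=0.1
```

View pics/t3.png

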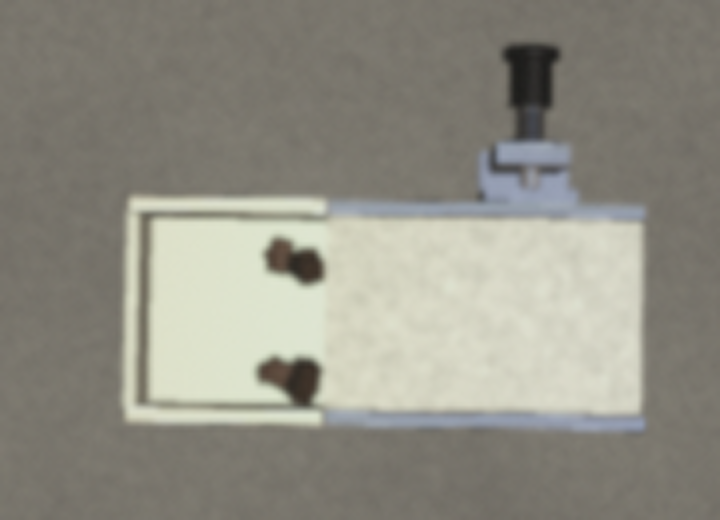

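All four chips lie in the tray in two pairs, around crop (295,260) and (290,380), and the plate is bare. The knob's grip is centred near crop (531,82). Next I'll set the scraper down.

```bash
python3 drive.py '0 0 .04 0;0 0 .04 0;0 0 .035 0;0 0 .015 0;0 0 .005 0;0 0 .003 0;0 0 0 0;0 0 0 0'; python3 -c "
from h import *;plan([.481,-.337,.0364],179.7)
P=unproj('top',[[200+531/4-.4,150+83/4-.4],[200+531/4-.4,150+62/4-.4]],[.052,.052]);print(P,st2w([.539,-.066,-.4],[[.127,-.03,.04]]))"
```

```text
clock: 10.47
tool_pos: [0.4843, -0.3338, 0.0412]
eef_rot: [-179.9, 0.1, 179.7]
contact_force: [0.3, -0.3, 0.4]
gripper_width: 0.0191
gripper_force: 59.2
turn 0.03; total [ 0.0033 -0.0032  0.0048] rows>=0.2 turnrows>=0.0
[[ 0.66189517 -0.09566109  0.052     ]
 [ 0.67326451 -0.09563646  0.052     ]] [[ 0.66578747 -0.09688589  0.04      ]]
```

```bash
python3 drive.py '0 0 .002 0;0 0 .0015 0;0 0 0 0;0 0 0 0'; python3 drive.py '0 0 .001 0;0 0 0 0;0 0 0 0'
```

```text
clock: 10.8
tool_pos: [0.4833, -0.3336, 0.0366]
eef_rot: [-180.0, 0.0, 179.7]
contact_force: [0.3, -0.1, -0.9]
gripper_width: 0.0196
gripper_force: 59.2
clock: 11.05
tool_pos: [0.4833, -0.3338, 0.0363]
eef_rot: [180.0, 0.0, 179.7]
contact_force: [-1.5, 1.9, 9.2]
gripper_width: 0.0196
gripper_force: 60.4
```

```bash
python3 drive.py '0 0 0 0;0 0 0 0;0 0 0 0;0 0 0 0;0 0 0 0;0 0 0 0' .085; python3 drive.py '0 0 -.02 0;0 0 -.04 0;0 0 -.04 0;0 0 -.04 0;0 0 0 0'; python3 -c "
from h import *;plan([.655,-.1,.18],179.6)"
```

```text
clock: 11.55
tool_pos: [0.4831, -0.3336, 0.0352]
eef_rot: [-180.0, -0.0, 179.7]
contact_force: [0.4, -0.5, 0.3]
gripper_width: 0.0847
gripper_force: 0.0
clock: 11.97
tool_pos: [0.4868, -0.3367, 0.183]
eef_rot: [-179.6, 0.6, 179.7]
contact_force: [1.3, -2.5, 0.2]
gripper_width: 0.0852
gripper_force: 0.0
turn 0.06; total [-0.1666  0.2378  0.003 ] rows>=7.0 turnrows>=0.0
```

```bash
python3 drive.py '-.022 .031 0 0;-.022 .031 0 0;-.022 .031 0 0;-.022 .031 0 0;-.022 .031 0 0;-.022 .031 0 0;-.022 .031 0 0;-.014 .021 0 0';python3 drive.py '0 0 0 0;0 0 0 0'; python3 -c "
from h import *;plan([.666,-.0966,.18],179.6);look('w4');V=np.load('pics/w4.npy');print(proj('wrist',[[.654,-.0966,.052],[.678,-.0966,.052]],V));im=cv2.imread('pics/top0.png')
im=cams.camera('top');cv2.imwrite('pics/t4.png',im[:,:,::-1])"
```

```text
clock: 12.63
tool_pos: [0.6544, -0.0916, 0.175]
eef_rot: [179.9, 0.1, 179.9]
contact_force: [-0.2, 0.6, 0.2]
gripper_width: 0.0852
gripper_force: 0.0
clock: 12.8
tool_pos: [0.6529, -0.0941, 0.1747]
eef_rot: [180.0, -0.0, 179.9]
contact_force: [-0.5, -0.0, -0.4]
gripper_width: 0.0849
gripper_force: 0.0
turn 0.31; total [-0.0131 -0.0024 -0.0053] rows>=0.3 turnrows>=0.0
[[275.15895743 203.5152782 ]
 [275.29462485 229.54341806]]
```

View pics/w4.png

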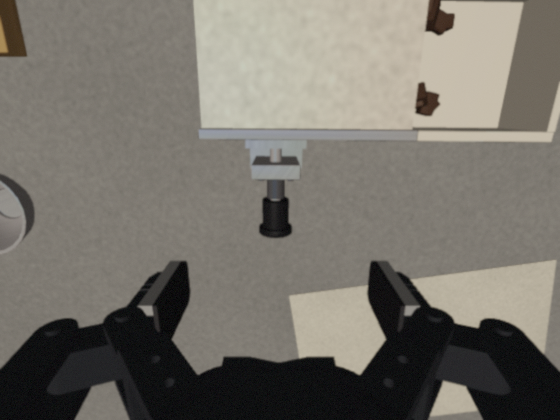

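View pics/t4.png

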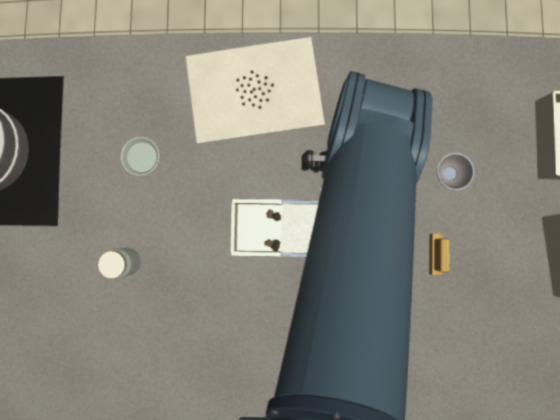

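The top view shows the scraper standing upright at (440,254), with the bystanders unmoved. In the wrist view the knob is at u 263–289, v 199–236, with its flange from ~222. I'll refine that next.

```bash
python3 -c "
from h import *
V=np.load('pics/w4.npy');im=cv2.imread('pics/w4.png',0).astype(int)
print(im[190:240,268:283].mean(1).round().astype(int).tolist())
print('width',[(v,int((im[v,245:305]<60).sum()),(np.where(im[v,245:305]<60)[0].mean()+245).round(1) if (im[v,245:305]<60).any() else 0) for v in range(194,240,2)])
print('lip',im[122:148,350:400].mean(1).round().astype(int).tolist())
"
```

```text
[69, 69, 69, 69, 69, 69, 70, 68, 74, 81, 64, 36, 21, 26, 30, 29, 29, 29, 30, 29, 29, 31, 28, 29, 29, 29, 28, 28, 29, 28, 27, 29, 27, 27, 28, 29, 28, 28, 26, 22, 19, 26, 33, 34, 31, 29, 35, 66, 101, 118]
width [(194, 4, np.float64(281.5)), (196, 3, np.float64(282.0)), (198, 13, np.float64(275.9)), (200, 16, np.float64(275.0)), (202, 25, np.float64(275.0)), (204, 25, np.float64(275.0)), (206, 25, np.float64(275.0)), (208, 25, np.float64(275.0)), (210, 25, np.float64(275.0)), (212, 25, np.float64(275.0)), (214, 25, np.float64(275.0)), (216, 25, np.float64(275.0)), (218, 25, np.float64(275.0)), (220, 25, np.float64(275.0)), (222, 25, np.float64(275.0)), (224, 29, np.float64(275.0)), (226, 31, np.float64(275.0)), (228, 32, np.float64(275.5)), (230, 31, np.float64(275.0)), (232, 31, np.float64(275.0)), (234, 27, np.float64(275.0)), (236, 18, np.float64(275.5)), (238, 0, 0)]
lip [183, 183, 184, 184, 184, 183, 174, 146, 130, 143, 149, 149, 148, 147, 147, 148, 147, 139, 123, 118, 123, 124, 125, 124, 124, 124]
```

```bash
python3 -c "
from h import *
V=np.load('pics/w4.npy')
print(unproj('wrist',[[275.3,201.5],[275.3,229.5],[275.3,236.8],[275.3,210]],[.052,.0555,.0555,.04],V).round(4))
print('lip outer x',unproj('wrist',[[375,139.5]],[.062],V))
plan([.665,-.0966,.032],179.6)"
```

```text
[[ 0.6522 -0.0965  0.052 ]
 [ 0.6766 -0.0966  0.0555]
 [ 0.6834 -0.0966  0.0555]
 [ 0.6638 -0.0966  0.04  ]]
lip outer x [[ 0.59919686 -0.01872833  0.062     ]]
turn 0.03; total [-0.0133  0.0013  0.143 ] rows>=3.4 turnrows>=0.0
```

```bash
python3 drive.py '-.011 -.001 .03 .2;0 0 .035 0;0 0 .035 0;0 0 .02 0;0 0 .01 0;0 0 0 0;0 0 0 0'; python3 -c "
from h import *;plan([.6642,-.0966,.030],179.6)"; python3 drive.py '0 0 0 0';python3 -c "
from h import *;plan([.6642,-.0966,.030],179.6)"
```

```text
clock: 13.48
tool_pos: [0.6635, -0.0989, 0.0461]
eef_rot: [-180.0, 0.0, 179.4]
contact_force: [0.0, -0.7, 0.1]
gripper_width: 0.0851
gripper_force: 0.0
turn -0.19; total [-0.0007  0.0023  0.0161] rows>=0.4 turnrows>=0.0
clock: 13.57
tool_pos: [0.6647, -0.0985, 0.0473]
eef_rot: [-180.0, 0.2, 179.4]
contact_force: [-0.1, 0.3, 1.1]
gripper_width: 0.0849
gripper_force: 0.0
turn -0.15; total [0.0005 0.0019 0.0173] rows>=0.4 turnrows>=0.0
```

```bash
python3 drive.py '0 .002 .008 -.2;0 0 .008 0;0 0 0 0;0 0 0 0'; python3 -c "
from h import *;plan([.6642,-.0966,.030],179.6)"
```

```text
clock: 13.9
tool_pos: [0.6629, -0.0952, 0.0288]
eef_rot: [180.0, -0.1, 179.7]
contact_force: [0.2, 0.0, 0.2]
gripper_width: 0.0852
gripper_force: 0.0
turn 0.12; total [-0.0013 -0.0014 -0.0012] rows>=0.1 turnrows>=0.0
```

```bash
python3 drive.py '-.0005 0 -.001 0;0 0 0 0;0 0 0 0;0 0 0 0;0 0 0 0;0 0 0 0;0 0 0 0;0 0 0 0' 0.01 70; python3 -c "
from h import *;o=r.observe();print(o['tool_pos'],o['contact_force'])"
```

```text
clock: 14.57
tool_pos: [0.664, -0.0969, 0.0308]
eef_rot: [-179.9, 0.0, 179.6]
contact_force: [-1.5, -4.1, 4.4]
gripper_width: 0.0223
gripper_force: 68.5
[ 0.66403812 -0.09688151  0.03075786] [-1.5339961  -4.08888477  4.36915149]
```

```bash
python3 drive.py '-.003 0 0 0;-.004 0 0 0;-.004 0 0 0;-.003 0 0 0;0 0 0 0;0 0 0 0'; python3 -c "
from h import *
for _ in range(1): o=r.observe();print(o['tool_pos'],o['contact_force'])"
```

```text
clock: 15.07
tool_pos: [0.676, -0.0969, 0.0307]
eef_rot: [-180.0, -0.2, 179.6]
contact_force: [-9.0, -2.4, 11.7]
gripper_width: 0.0222
gripper_force: 69.3
[ 0.6759681  -0.09692968  0.03067992] [-9.03170572 -2.41700342 11.68658633]
```

```bash
python3 drive.py '-.003 0 -.001 0;-.003 0 0 0;-.001 0 0 0;0 0 0 0;0 0 0 0;0 0 0 0'; python3 drive.py '-.001 0 0 0;0 0 0 0;0 0 0 0'; python3 drive.py '-.001 0 0 0;0 0 0 0;0 0 0 0'
```

```text
clock: 15.57
tool_pos: [0.6812, -0.097, 0.0307]
eef_rot: [-180.0, -0.4, 179.6]
contact_force: [-10.4, -3.4, 10.0]
gripper_width: 0.0221
gripper_force: 69.1
clock: 15.82
tool_pos: [0.6821, -0.097, 0.0307]
eef_rot: [-180.0, -0.4, 179.6]
contact_force: [-11.3, -3.0, 10.4]
gripper_width: 0.0223
gripper_force: 69.1
clock: 16.07
tool_pos: [0.683, -0.0971, 0.0307]
eef_rot: [-180.0, -0.5, 179.6]
contact_force: [-10.6, -3.2, 9.8]
gripper_width: 0.0225
gripper_force: 69.2
```

```bash
python3 drive.py '-.001 0 0 0;0 0 0 0;0 0 0 0'; python3 drive.py '-.001 0 0 0;0 0 0 0;0 0 0 0';  python3 drive.py '-.001 0 0 0;0 0 0 0;0 0 0 0'
```

```text
clock: 16.32
tool_pos: [0.6838, -0.0971, 0.0307]
eef_rot: [-180.0, -0.5, 179.6]
contact_force: [-11.1, -3.1, 10.6]
gripper_width: 0.0224
gripper_force: 69.2
clock: 16.57
tool_pos: [0.6841, -0.0971, 0.0307]
eef_rot: [-180.0, -0.6, 179.6]
contact_force: [-13.6, -4.2, 12.7]
gripper_width: 0.022
gripper_force: 69.6
clock: 16.82
tool_pos: [0.6841, -0.0971, 0.0307]
eef_rot: [-180.0, -0.7, 179.6]
contact_force: [-18.2, -3.5, 15.6]
gripper_width: 0.022
gripper_force: 69.9
```

```bash
python3 -c "
from h import *;look('w5');im=cv2.imread('pics/w5.png');t=cams.camera('top')[:,:,::-1];s=cams.camera('scene')[:,:,::-1]
a=cv2.resize(im,(400,300));b=cv2.resize(s[130:400,120:480],(400,300));c=cv2.resize(im[120:330,200:360],(400,300));d=cv2.resize(t,(400,300))
cv2.imwrite('pics/f.png',np.vstack([np.hstack([a,b]),np.hstack([c,d])]))"
```

```text
(no output)
```

View pics/f.png

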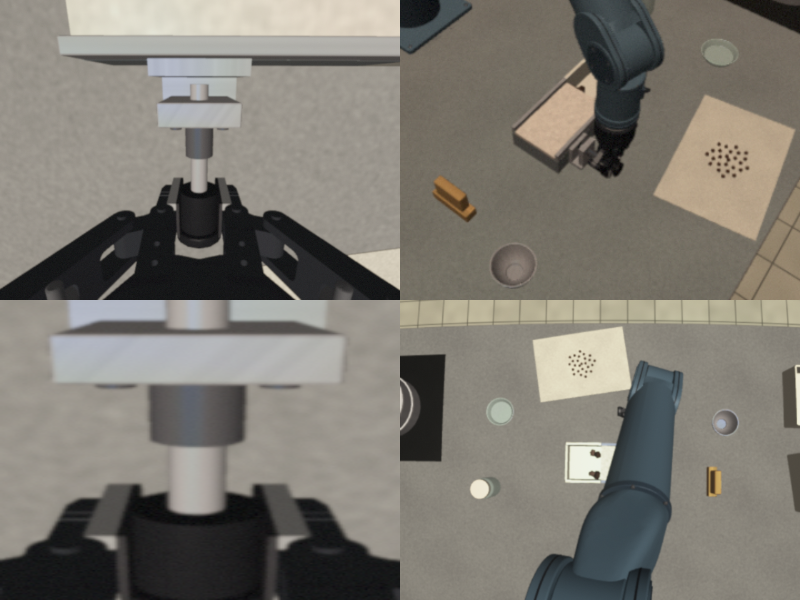

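The knob is held between the pads at (200,205). The bright pin is drawn out of the sleeve, and its tip is visible short of the seat bar at (200,88). The scraper stands upright and the chips are in the tray, so I'm handing it in.

```bash
python3 -c "
from station import r, cams
print(r.job_done())"
```

```text
the job is handed in; nothing more can be done
None
```

All four chips are in the catch tray, the scraper stands upright on the bench off the stage, and the gripper is holding the plunger fully drawn against its stop, with the jar, dish and bowl left where they were; I handed the job in at about 17 s.

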